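Close the sticky sliding cover of a weight tray

ROBOT

A 6-joint arm with a two-finger parallel gripper is mounted at the origin on a cart in front of the work surface, level with it; the furniture and walls round the work are solid. World frame = base frame: x ahead of the robot, y to its left, z up, the work surface at z = 0. Lengths are in mm, angles in rad, forces in N, time in s.
With the tool pointing down it reaches from about 400 to 925 mm from the base axis. Payload 12.5 kg.
Tool frame: the origin (TCP) lies at the very end of the fingers, on their centre line; the grasp point (between the pads) lies env.grip_point_offset behind it (env.grip_point_offset is the distance from the TCP to the grasp point, in mm); y points along the fingers, z is the direction in which the jaws open and shut, and the axes are right-handed (so a half turn about y gives the same grasp; the last joint's range is limited). The gripper opens to 95 mm and grips with 3 to 60 N. Pads are 20 mm wide; open, the fingers measure 119 mm over their backs; the gripper's body (75 mm by 180 mm) begins 59 mm behind the grasp point.
Start: joints at [-1.223, 0.491, 1.559, -0, 1.092, -0.106], TCP at [274.014, -561.75, 214.661] pointing down, gripper open.
Joint ranges: [-3.1, 3.1], [-0.84, 2.19], [0.05, 2.79], [-1.13, 4.28], [0.06, 2.93], [-2.69, 2.69]. Speed limits (rad/s): [2.22, 2.22, 2.79, 3.14, 3.14, 3.14].

INTERFACE

Orientations are given as [roll, pitch, yaw] about the fixed x, y, z axes, in that order (R = Rz(yaw) Ry(pitch) Rx(roll)).
In Python, from cell import readout, read_camera, env, nets gives the robot as it stands.
- The arm moves only by the tool apply_moves, never from a script. Its argument "increments" is a list of rows, each a list of 3 entries, a list of its own where there are three numbers: the shift along the tool's x, y, z in cm, then the turn, a rotation vector about the tool's x, y, z in degrees, then the finger opening in cm, from 0 to 9.51. A call has exactly 5 rows; each row shifts and turns the pose as measured when the row begins, along the tool's axes as they then stand; what a row does not reach is not made up. A row lasts 1/8 s, in which the tool goes at most 62.5 mm and 10.7 degrees, less where a joint would pass 70% of its speed; a pose out of reach is approached as far as the arm can. A call with a gripper value outside its range is refused whole. The fingers move at their own pace and stop on an object; the grip force is fixed at half the most. Time passes only in rows, so rows that do not move let the fingers close, or fill a call up. It gives the time, the measured TCP pose, the force and the opening at its end, in the units of the state.
- readout.state(): the state, without advancing time (a new reading comes with each control period).
- read_camera(name): name is "scene" or "top"; returns a dict with "img" (480x640x3 uint8, red, green, blue), "vfov" (degrees; the focal length in pixels is half the picture's height over the tangent of half this angle, whatever the lens; pixels are square), "cx", "cy" (the principal point, pixels), "distortion" ([k1, k2, p1, p2, k3] as OpenCV has them; the pictures are not rectified), "rvec" (rotation vector, rad) and "tvec" (3), from world to camera coordinates, as OpenCV has them. Camera axes: x right, y down, z forward; pixel columns grow to the right and rows downward; lengths in mm; the calibration is good to about 2 mm. A picture is of the moment at which its call begins. There is no depth.
- env.job_done(): hands the job in, once; it reports no verdict.
Trained networks look in a picture, given as the dict that the camera call returned (one of the last four; its "shot" number tells which), for a name from the list of things; names that differ only in an ending like _2 or _b are one class to them, and where a whole thing is asked for, a point or a joint stands for the part that bears it (a point fixed in the world has none). Each returns a list of dicts, best first, with "confidence" (0 to 1); they miss things now and then, are a little off and sometimes report something else, mostly with a low value. They report only what shows in the picture. A call takes as long as a camera call.
- nets.look_for(picture, thing): "point" ([x, y, z] in mm, in the coordinates of the camera as it stood for that picture, good to about 4 mm: the middle of the surface that is visible of it).
- nets.mark_of(picture, thing): "point" ([x, y, z] in mm, in the coordinates of the camera as it stood for that picture, good to about 4 mm: a listed point, or the origin of a listed thing).
The state is a dict: "t": time; "joints": joint angles; "qvel": joint speeds; "tau": joint torques, N m; "eef_pos": TCP position; "tcp_rot": TCP orientation; "ft_force": force on the tool from outside, world axes, zero at the start; "moment": the same for the moment, N m; "opening": opening from 0.0 (shut) to 1.0 (fully open).
Only numpy, scipy, OpenCV 4.12 (cv2) and the standard library are available. Lean on these libraries where they do the work, as an engineer would, in place of code of your own. Each camera call takes 0.05 s, during which the arm holds its last target. There are 200 camera calls.

TASK

Close the sliding steel cover of the grey weight tray so that the weights in it are put away: slide it away from you until it is fully home and square against the tray's far wall, then let go. It is sticky in its guides and binds when it goes askew, so push its two knobs in turn, a little at each end, and free it from the other end if it binds.

Things in the scene. Friction and masses are not known exactly. Their poses are not given: they have to be found in the camera images.
- tray: Grey metal weight tray fixed to the bench, 216 x 264 x 51 mm, origin on the bench under it; +x = the way the cover closes, z up. Side guides: ledge z 40 mm, wall y +-120 mm, lip inward to y +-105 mm, top z 51 mm. Cover parked in the near half; open bay with 3 weights in the far half. End stop: far wall's face x = +85 mm. Carrying handle along x over y = 0, 20 mm thick, x -107 to +101 mm, top z 135 mm.
- cover: Loose flat steel cover, 90 (x) x 230 (y) x 6 mm, 0.5 kg, under the guides' lips with 5 mm play at each end; origin: centre of its underside, axes as the tray's. Closed: origin at x = +40 mm in the tray's frame; starts 60 to 85 mm short. Slides with 2 to 10 N; a push at one end turns it about the other; it wedges with one end over 20 mm ahead, and pushing the lagging end frees it.
- knob_left (a point): Top centre of the left (+y) upright round black knob on the cover, 24 mm in diameter, standing from z = 46 to 80 mm over the bench, at x = 0, y = +84 mm of the cover. When closed it is at x = +40 mm in the tray's frame.
- knob_right (a point): Top centre of the equal right (-y) knob, at x = 0, y = -84 mm of the cover, z = 80 mm over the bench. When closed it is at x = +40 mm in the tray's frame.

How it is judged (in metres and radians):
At the end, for the whole second after the job is handed in: Both knobs of the cover stand within 10 mm of their fully closed place (x = +40 mm in the tray's frame), the cover lies flat in its guides, square to the tray within 6 degrees, and is at rest (x of each of knob_left, knob_right in the frame of tray above 0.03 m and angle between the x axis of cover and the x axis of tray, either way round below 0.1 rad and angle between cover's own z axis and vertical below 0.06 rad and z of cover in the frame of tray below 0.045 m and linear speed of cover below 0.01 m/s); the robot touches nothing.
It also fails if it takes over 61 s, if anything falls off the work surface, if the arm or the gripper's body presses on something with over 40 N, if the wrist force passes 120 N, or if a joint passes its speed limit or range.

## Working session

There is one attempt and no reset: what is moved stays moved. The work goes in short steps, Python scripts to look and compute and a tool call to move; the robot and the scene stay as the last step left them, time stands still between calls to the robot, and variables do not carry over. Pictures are saved under pics/ and viewed, about 8 in all and at most 12, crops included, and the job is handed in when it is done.

Besides the shell and the picture viewer there is one more tool, called after "Request:" as name([rows], argument=value, ...), one row to a line, values as JSON. apply_moves: Moves the arm, as the interface text tells. Its arguments: {"type":"object","properties":{"increments":{"type":"array"}},"required":["increments"]}

```bash
ls; mkdir -p pics; cat > h.py <<'E'
import numpy as np, cv2
from cell import readout, read_camera, env, nets
from scipy.spatial.transform import Rotation as R
def w(p,pt):
    Rm=cv2.Rodrigues(np.array(p["rvec"],float))[0]
    return Rm.T@(np.array(pt,float)-np.array(p["tvec"],float).ravel())
def look(names=("tray","cover","knob_left","knob_right"),cams=("scene","top"),save=None):
    for c in cams:
        p=read_camera(c)
        if save: cv2.imwrite(f"pics/{save}_{c}.png",p["img"][:,:,::-1])
        for n in names:
            for r in nets.mark_of(p,n)[:3]:
                print(c,n,round(r["confidence"],2),np.round(w(p,r["point"]),1))
def st():
    s=readout.state(); print({k:np.round(s[k],3) for k in ("t","joints","eef_pos","tcp_rot","ft_force","opening")})
    print(np.round(R.from_euler("xyz",s["tcp_rot"]).as_matrix(),3))
E
python3 - <<'E'
from h import *
look(save="a"); st(); print(env.grip_point_offset)
a=cv2.imread("pics/a_scene.png");b=cv2.imread("pics/a_top.png")
cv2.imwrite("pics/a.png",cv2.resize(np.vstack([a,b]),(640,960))[:,:])
E
```

```text
pics
scene cover 0.64 [528.3 138.8  40.4]
scene knob_left 0.96 [499.4 224.6  83.6]
scene knob_right 0.96 [547.6  65.4  82.6]
top tray 0.65 [554.3 148.2  -1.1]
top tray 0.49 [523.2 141.1  42. ]
top cover 0.95 [527.3 141.6  40.1]
top knob_left 0.59 [496.4 219.6  77.5]
top knob_right 0.84 [548.7  60.5  81.6]
{'t': np.float64(0.5), 'joints': array([-1.223,  0.491,  1.559,  0.   ,  1.092, -0.106]), 'eef_pos': array([ 274.031, -561.736,  214.642]), 'tcp_rot': array([-1.571,  0.   , -2.688]), 'ft_force': array([0.134, 0.486, 0.336]), 'opening': np.float64(0.995)}
[[-0.899  0.     0.438]
 [-0.438 -0.    -0.899]
 [-0.    -1.     0.   ]]
18.8
```

View pics/a_top.png

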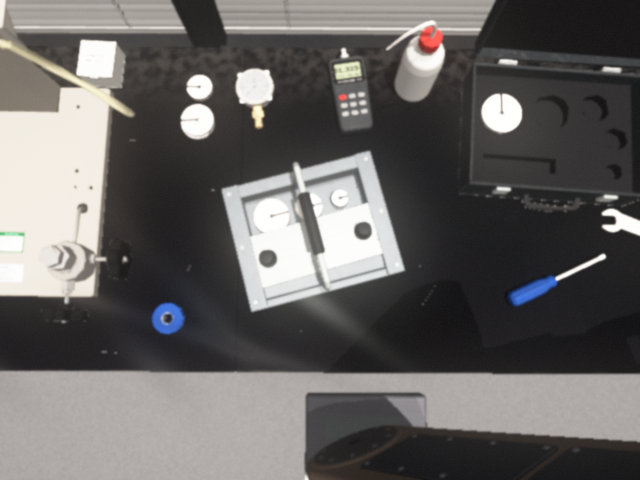

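View pics/a_scene.png

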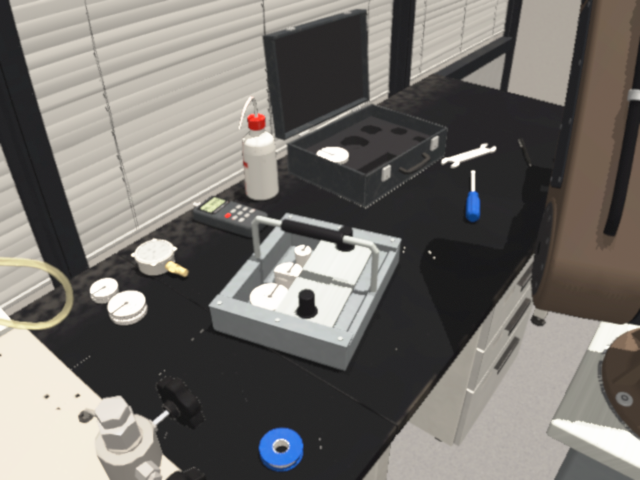

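The top view shows the tray centre at about (312,230), with its left knob at (268,258) and right knob at (362,230). The handle runs from (327,288) to (296,165), and the weights lie on the far side. The scene view agrees. I'll get the tray pose from its corners.

```bash
cat >> h.py <<'E'
def ray(p,uv,z):
    f=240/np.tan(np.radians(p["vfov"])/2); K=np.array([[f,0,p["cx"]],[0,f,p["cy"]],[0,0,1]])
    u=cv2.undistortPoints(np.array(uv,float).reshape(-1,1,2),K,np.array(p["distortion"],float)).reshape(-1,2)
    Rm=cv2.Rodrigues(np.array(p["rvec"],float))[0]; C=-Rm.T@np.array(p["tvec"],float).ravel()
    d=np.c_[u,np.ones(len(u))]@Rm
    return C+d*((z-C[2])/d[:,2])[:,None]
E
python3 - <<'E'
from h import *
p=read_camera("top")
Q=ray(p,[[223,188],[370,153],[403,270],[252,308]],51)[:,:2]; print(Q.round(1))
L=np.array([[108,132],[108,-132],[-108,-132],[-108,132]])
c=Q.mean(0); q=Q-c
th=np.arctan2((L[:,0]*q[:,1]-L[:,1]*q[:,0]).sum(),(L*q).sum())
Rm=np.array([[np.cos(th),-np.sin(th)],[np.sin(th),np.cos(th)]])
print("c",c,"yaw",np.degrees(th),"res",(q-L@Rm.T).round(1))
# knob centroids: dark blobs
for n,z in (("knob_left",80),("knob_right",80)):
    for f in (nets.look_for,nets.mark_of):
        for r in f(p,n)[:1]:
            x=w(p,r["point"]); print(n,r["confidence"],x.round(1),((x[:2]-c)@Rm).round(1))
K=ray(p,[[268,258],[362,230]],80)[:,:2]; print(K,(K-c)@Rm)
# near/behind-knob targets
for x in (-85,40):
  for y in (84,-84): print(x,y,(c+Rm@[x,y]).round(1))
g=cv2.resize(p["img"][140:320,205:415,::-1],None,fx=3.5,fy=3.3,interpolation=cv2.INTER_CUBIC); cv2.imwrite("pics/b.png",g)
E
```

```text
[[622.1 301.7]
 [685.9  48.5]
 [482.7  -5.4]
 [418.  246.7]]
c [552.15576137 147.89238687] yaw 14.55032230037392 res [[-1.4 -1.1]
 [-4.   1.3]
 [ 1.9  1.6]
 [ 3.5 -1.8]]
knob_left 0.59 [520.1 142.5  41.1] [-32.4   2.8]
knob_left 0.95 [496.5 221.7  79.8] [-35.3  85.4]
knob_right 0.57 [524.1 145.4  46.8] [-27.8   4.6]
knob_right 0.7 [550.2  59.9  78.5] [-24.  -84.7]
[[498.5784071  218.73843544]
 [545.64454763  65.48632259]] [[-34.06031864  82.0340794 ]
 [-27.00527572 -78.12727063]]
-85 84 [448.8 207.8]
-85 -84 [491.   45.2]
40 84 [569.8 239.2]
40 -84 [612.   76.6]
```

Request:
apply_moves([
  [[-4,0,-4],[0,0,0],0],
  [[-4,0,-4],[0,0,0],0],
  [[-4,0,-4],[0,0,0],0],
  [[-4,0,-4],[0,0,0],0],
  [[-4,0,-4],[0,0,0],0],
])

```text
t: 1.38
eef_pos: [367.4, -290.0, 213.9]
tcp_rot: [-1.569, 0.0, -2.694]
ft_force: [1.3, 0.0, -0.5]
opening: 0.531
```

```bash
cat >> h.py <<'E'
TC=np.array([552.2,147.9]); TY=np.radians(14.55)
TR=np.array([[np.cos(TY),-np.sin(TY)],[np.sin(TY),np.cos(TY)]])
def plan(pts,n,yaw_total=0):
    """pts: world waypoints (3), n rows per leg; prints tool-frame rows"""
    s=readout.state(); T=R.from_euler("xyz",s["tcp_rot"]); x=np.array(s["eef_pos"]); N=sum(n)
    for p,k in zip(pts,n):
        d=(np.array(p,float)-x)/k
        for i in range(k):
            print([list((T.inv().apply(d)/10).round(1)),[0,round(-yaw_total/N,1),0],0]); T=T*R.from_rotvec([0,-np.radians(yaw_total/N),0])
        x=np.array(p,float)
def tray():
    s=readout.state(); x=np.array(s["eef_pos"]); T=R.from_euler("xyz",s["tcp_rot"]).as_matrix()
    print("tcp tray",((x[:2]-TC)@TR).round(1),"z",x[2].round(1),"zdir",np.degrees(np.arctan2(T[1,2],T[0,2])).round(2),"ydir",T[:,1].round(3),"F",np.round(s["ft_force"],1),"t",round(float(s["t"]),2))
E
python3 - <<'E'
from h import *
t=TC+TR@[-85,85]
plan([[440,-40,205],[t[0],t[1],190]],[5,5],79)
tray()
E
```

```text
[[np.float64(-3.5), np.float64(0.2), np.float64(-3.9)], [0, -7.9, 0], 0]
[[np.float64(-4.0), np.float64(0.2), np.float64(-3.4)], [0, -7.9, 0], 0]
[[np.float64(-4.4), np.float64(0.2), np.float64(-2.8)], [0, -7.9, 0], 0]
[[np.float64(-4.7), np.float64(0.2), np.float64(-2.2)], [0, -7.9, 0], 0]
[[np.float64(-5.0), np.float64(0.2), np.float64(-1.5)], [0, -7.9, 0], 0]
[[np.float64(-4.6), np.float64(0.3), np.float64(-1.9)], [0, -7.9, 0], 0]
[[np.float64(-4.8), np.float64(0.3), np.float64(-1.3)], [0, -7.9, 0], 0]
[[np.float64(-4.9), np.float64(0.3), np.float64(-0.6)], [0, -7.9, 0], 0]
[[np.float64(-5.0), np.float64(0.3), np.float64(0.1)], [0, -7.9, 0], 0]
[[np.float64(-4.9), np.float64(0.3), np.float64(0.8)], [0, -7.9, 0], 0]
tcp tray [-288.9 -377.4] z 213.9 zdir -64.33 ydir [ 0.001 -0.001 -1.   ] F [ 1.3  0.  -0.5] t 1.38
```

View pics/b.png

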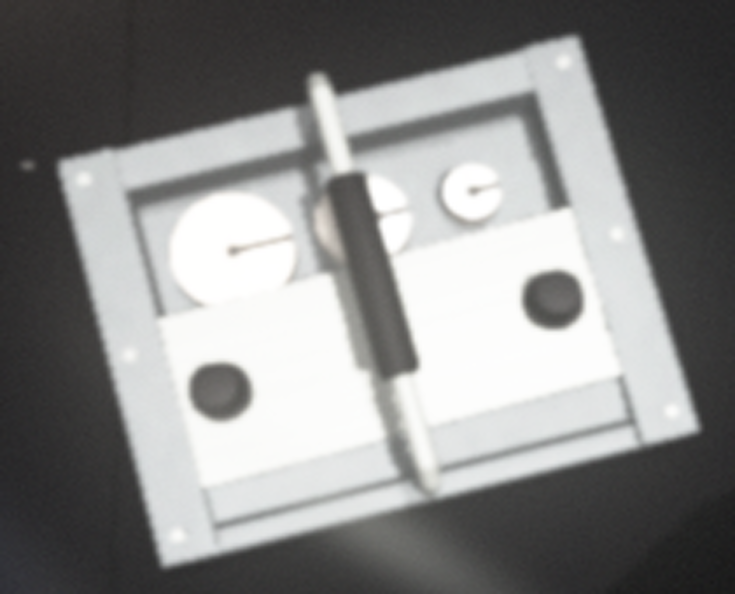

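The crop shows the cover between the guides in the near half. Its right knob is slightly ahead, and both knobs are clear of the handle.

Request:
apply_moves([
  [[-3.5,0.2,-3.9],[0,-8,0],0],
  [[-4,0.2,-3.4],[0,-8,0],0],
  [[-4.4,0.2,-2.8],[0,-8,0],0],
  [[-4.7,0.2,-2.2],[0,-8,0],0],
  [[-5,0.2,-1.5],[0,-8,0],0],
])

```text
t: 2.0
eef_pos: [438.4, -30.0, 204.7]
tcp_rot: [-1.565, -0.001, -1.975]
ft_force: [1.1, -1.1, 0.1]
opening: 0.023
```

Request:
apply_moves([
  [[-4.6,0.3,-1.9],[0,-8,0],0],
  [[-4.8,0.3,-1.3],[0,-8,0],0],
  [[-4.9,0.3,-0.6],[0,-8,0],0],
  [[-5,0.3,0.1],[0,-8,0],0],
  [[-4.9,0.3,0.8],[0,-8,0],0],
])

```text
t: 2.62
eef_pos: [437.7, 227.3, 189.6]
tcp_rot: [-1.563, -0.005, -1.252]
ft_force: [-0.2, -0.4, -1.0]
opening: 0.002
```

```bash
python3 - <<'E'
from h import *
tray(); st()
t=TC+TR@[-80,85]
plan([[t[0],t[1],120]],[2],0)
E
```

```text
tcp tray [-90.8 105.6] z 189.6 zdir 18.24 ydir [ 0.009 -0.003 -1.   ] F [-0.2 -0.4 -1. ] t 2.62
{'t': np.float64(2.625), 'joints': array([ 0.348,  0.334,  1.909, -0.007,  0.891,  0.034]), 'eef_pos': array([437.748, 227.296, 189.577]), 'tcp_rot': array([-1.563, -0.005, -1.252]), 'ft_force': array([-0.202, -0.446, -1.021]), 'opening': np.float64(0.002)}
[[ 0.313  0.009  0.95 ]
 [-0.95  -0.003  0.313]
 [ 0.005 -1.     0.008]]
[[np.float64(1.0), np.float64(3.5), np.float64(0.4)], [0, 0.0, 0], 0]
[[np.float64(1.0), np.float64(3.5), np.float64(0.4)], [0, 0.0, 0], 0]
```

Request:
apply_moves([
  [[0.9,3,0.3],[0,3.7,0],0],
  [[0.9,3,0.3],[0,0,0],0],
  [[0,0,0],[0,0,0],0],
  [[0,0,0],[0,0,0],0],
  [[0,0,0],[0,0,0],0],
])

```text
t: 3.25
eef_pos: [449.6, 215.9, 130.6]
tcp_rot: [-1.559, -0.004, -1.311]
ft_force: [-0.1, -0.8, 0.6]
opening: 0.006
```

```bash
python3 - <<'E'
from h import *
tray()
t=TC+TR@[-80,84]
plan([[t[0],t[1],58]],[3],0)
look(("knob_left","knob_right"),save="c")
g=cv2.imread("pics/c_scene.png")[180:400,180:440]; cv2.imwrite("pics/c.png",cv2.resize(g,None,fx=2.6,fy=2.6))
E
```

```text
tcp tray [-82.2  91.6] z 130.6 zdir 14.91 ydir [ 0.013 -0.001 -1.   ] F [-0.1 -0.8  0.6] t 3.25
[[np.float64(0.2), np.float64(2.4), np.float64(0.0)], [0, 0.0, 0], 0]
[[np.float64(0.2), np.float64(2.4), np.float64(0.0)], [0, 0.0, 0], 0]
[[np.float64(0.2), np.float64(2.4), np.float64(0.0)], [0, 0.0, 0], 0]
top knob_right 0.85 [550.1  62.1  79.5]
```

View pics/c.png

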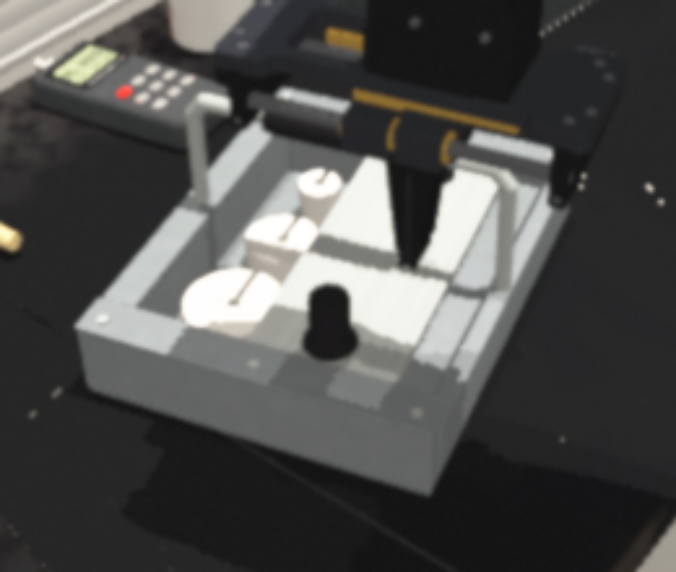

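The crop shows closed, tapered fingertips above and behind the left knob, which is at crop pixel (330,310). The body's long side runs along the tray's x axis. I'll go down behind the knob.

Request:
apply_moves([
  [[0.3,2.4,0],[0,0,0],0],
  [[0.3,2.4,0],[0,0,0],0],
  [[0.2,2.2,0],[0,0,0],0],
  [[0,0,0],[0,0,0],0],
  [[0,0,0],[0,0,0],0],
])

```text
t: 4.18
eef_pos: [453.3, 208.2, 59.7]
tcp_rot: [-1.557, -0.004, -1.31]
ft_force: [0.0, 0.6, 0.4]
opening: 0.001
```

```bash
python3 -c "
from h import *
tray()"
```

```text
tcp tray [-80.6  83.2] z 59.7 zdir 14.92 ydir [ 0.014 -0.    -1.   ] F [0.  0.6 0.4] t 4.17
```

Request:
apply_moves([
  [[0,0,1],[0,0,0],0],
  [[0,0,1],[0,0,0],0],
  [[0,0,0.8],[0,0,0],0],
  [[0,0,0.7],[0,0,0],0],
  [[0,0,0.7],[0,0,0],0],
])

```text
t: 4.8
eef_pos: [496.7, 220.1, 62.4]
tcp_rot: [-1.556, -0.004, -1.31]
ft_force: [-2.7, -1.4, 0.8]
opening: 0.001
```

```bash
python3 -c "
from h import *
tray(); look(('knob_left','knob_right','cover'))"
```

```text
tcp tray [-35.6  83.8] z 62.4 zdir 14.94 ydir [ 0.016  0.    -1.   ] F [-2.7 -1.4  0.8] t 4.8
scene knob_left 0.9 [516.6 227.2  84.5]
scene cover 0.59 [534.9 142.8  44.3]
top knob_right 0.64 [552.3  64.1  79.3]
top cover 0.7 [533.6 144.7  39.3]
```

Request:
apply_moves([
  [[0,0,0.5],[0,0,0],0],
  [[0,0,0.3],[0,0,0],0],
  [[0,0,-0.6],[0,0,0],0],
  [[0,0,-1.2],[0,0,0],0],
  [[0,0,0],[0,0,0],0],
])

```text
t: 5.82
eef_pos: [485.6, 217.1, 62.3]
tcp_rot: [-1.555, -0.004, -1.31]
ft_force: [-0.8, -1.1, 0.0]
opening: 0.005
```

```bash
python3 -c "
from h import *
tray(); look(('knob_left','knob_right','cover'))
s=readout.state(); x=np.array(s['eef_pos'])
a=TC+TR@[-58,84]; b=TC+TR@[-58,-84]
plan([[a[0],a[1],150],[b[0],b[1],150],[b[0],b[1],60]],[3,4,3])"
```

```text
tcp tray [-47.1  83.7] z 62.3 zdir 14.94 ydir [ 0.016  0.    -1.   ] F [-0.8 -1.1  0. ] t 5.83
scene knob_left 0.72 [519.8 226.7  82.5]
scene cover 0.74 [537.7 143.4  40.8]
top knob_right 0.88 [555.5  61.   79.8]
top cover 0.7 [541.2 142.2  41.5]
[[np.float64(-0.0), np.float64(-2.9), np.float64(-0.4)], [0, 0.0, 0], 0]
[[np.float64(-0.0), np.float64(-2.9), np.float64(-0.4)], [0, 0.0, 0], 0]
[[np.float64(-0.0), np.float64(-2.9), np.float64(-0.4)], [0, 0.0, 0], 0]
[[np.float64(4.2), np.float64(0.0), np.float64(-0.0)], [0, 0.0, 0], 0]
[[np.float64(4.2), np.float64(0.0), np.float64(-0.0)], [0, 0.0, 0], 0]
[[np.float64(4.2), np.float64(0.0), np.float64(-0.0)], [0, 0.0, 0], 0]
[[np.float64(4.2), np.float64(0.0), np.float64(-0.0)], [0, 0.0, 0], 0]
[[np.float64(-0.0), np.float64(3.0), np.float64(-0.0)], [0, 0.0, 0], 0]
[[np.float64(-0.0), np.float64(3.0), np.float64(-0.0)], [0, 0.0, 0], 0]
[[np.float64(-0.0), np.float64(3.0), np.float64(-0.0)], [0, 0.0, 0], 0]
```

Request:
apply_moves([
  [[0,-3,-0.4],[0,0,0],0],
  [[0,-3.2,-0.4],[0,0,0],0],
  [[0,-3.2,-0.3],[0,0,0],0],
  [[0.5,0,0],[0,0,0],0],
  [[4,0,0],[0,0,0],0],
])

```text
t: 6.85
eef_pos: [485.7, 171.4, 157.8]
tcp_rot: [-1.556, -0.004, -1.307]
ft_force: [1.2, -0.6, -0.6]
opening: 0.004
```

Request:
apply_moves([
  [[4,0,0],[0,0,0],0],
  [[4,0,0],[0,0,0],0],
  [[4,0,0],[0,0,0],0],
  [[0,0,0],[0,0,0],0],
  [[0,0,0],[0,0,0],0],
])

```text
t: 7.48
eef_pos: [517.0, 49.6, 153.5]
tcp_rot: [-1.561, -0.003, -1.31]
ft_force: [-0.4, -0.1, -0.6]
opening: 0.003
```

```bash
python3 -c "
from h import *
tray(); look(('knob_left','knob_right','cover'))
b=TC+TR@[-55,-84]
plan([[b[0],b[1],60]],[3])"
```

```text
tcp tray [-58.8 -86.3] z 153.5 zdir 14.96 ydir [ 0.01 -0.   -1.  ] F [-0.4 -0.1 -0.6] t 7.47
scene knob_left 0.79 [522.1 229.9  84.7]
scene knob_right 0.59 [554.9  61.4  85.4]
scene cover 0.61 [540.6 143.3  42.8]
top knob_left 0.88 [517.8 224.3  77.8]
top cover 0.86 [538.4 142.1  41.1]
[[np.float64(-0.1), np.float64(3.1), np.float64(0.1)], [0, 0.0, 0], 0]
[[np.float64(-0.1), np.float64(3.1), np.float64(0.1)], [0, 0.0, 0], 0]
[[np.float64(-0.1), np.float64(3.1), np.float64(0.1)], [0, 0.0, 0], 0]
```

Request:
apply_moves([
  [[-0.1,3.1,0.1],[0,0,0],0],
  [[-0.1,3.1,0],[0,0,0],0],
  [[0,3,0],[0,0,0],0],
  [[0,0,0],[0,0,0],0],
  [[0,0,0.5],[0,0,0],0],
])

```text
t: 8.5
eef_pos: [524.9, 54.6, 62.2]
tcp_rot: [-1.556, -0.004, -1.307]
ft_force: [-0.8, 0.4, 0.1]
opening: 0.005
```

Request:
apply_moves([
  [[0,0,0.8],[0,0,0],0],
  [[0,0,0.8],[0,0,0],0],
  [[0,0,0.7],[0,0,0],0],
  [[0,0,0.4],[0,0,0],0],
  [[0,0,0],[0,0,0],0],
])

```text
t: 9.12
eef_pos: [554.0, 62.4, 65.1]
tcp_rot: [-1.553, -0.005, -1.306]
ft_force: [-0.4, -0.2, 0.1]
opening: 0.007
```

```bash
cat >> h.py <<'E'
def kn():
    tray()
    for c in ("scene","top"):
        p=read_camera(c)
        for n in ("knob_left","knob_right","cover"):
            for r in nets.mark_of(p,n)[:1]:
                x=w(p,r["point"]); print(c,n,round(r["confidence"],2),"tray xy",((x[:2]-TC)@TR).round(1),"z",x[2].round(1))
E
python3 -c "
from h import *
kn()"
```

```text
tcp tray [-19.8 -83.2] z 65.1 zdir 15.16 ydir [ 0.018 -0.    -1.   ] F [-0.4 -0.2  0.1] t 9.12
scene knob_left 0.62 tray xy [-2.6 84.2] z 82.9
scene knob_right 0.55 tray xy [ -2.1 -76.8] z 82.7
scene cover 0.73 tray xy [-4.3 -3. ] z 40.2
top knob_left 0.86 tray xy [-6.4 82.4] z 78.2
top cover 0.69 tray xy [-3.8  0.3] z 41.1
```

Request:
apply_moves([
  [[0,0.1,0.5],[0,0,0],0],
  [[0,0.1,0.5],[0,0,0],0],
  [[0,0.1,0.4],[0,0,0],0],
  [[0,0,0],[0,0,0],0],
  [[0,0,-1],[0,0,0],0],
])

```text
t: 10.15
eef_pos: [553.6, 62.7, 63.0]
tcp_rot: [-1.563, -0.004, -1.306]
ft_force: [0.0, 0.2, -0.4]
opening: 0.003
```

Request:
apply_moves([
  [[0,-2.4,-0.6],[0,0,0],0],
  [[0,-3.3,-0.3],[0,0,0],0],
  [[0,-3.3,0],[0,0,0],0],
  [[-0.5,0,0],[0,0,0],0],
  [[-4,0,0],[0,0,0],0],
])

```text
t: 10.78
eef_pos: [529.6, 102.5, 153.8]
tcp_rot: [-1.564, -0.003, -1.309]
ft_force: [-0.2, -0.6, 0.1]
opening: 0.006
```

Request:
apply_moves([
  [[-4,0,0],[0,0,0],0],
  [[-4,0,0],[0,0,0],0],
  [[-4,0,0],[0,0,0],0],
  [[0,0,0],[0,0,0],0],
  [[0,0,0],[0,0,0],0],
])

```text
t: 11.4
eef_pos: [493.9, 222.7, 148.8]
tcp_rot: [-1.569, -0.003, -1.307]
ft_force: [0.0, -1.0, -0.4]
opening: 0.005
```

```bash
python3 -c "
from h import *
kn()"
```

```text
tcp tray [-37.7  87.1] z 148.8 zdir 15.09 ydir [ 0.003 -0.003 -1.   ] F [ 0.  -1.  -0.4] t 11.4
scene knob_left 0.62 tray xy [-1.2 86.8] z 82.3
scene knob_right 0.69 tray xy [  6.8 -80.8] z 81.7
scene cover 0.94 tray xy [ 4.7 -1.1] z 40.4
top knob_right 0.81 tray xy [  7.2 -81.9] z 79.5
top cover 0.66 tray xy [3.  2.4] z 40.0
```

Request:
apply_moves([
  [[0.2,3,0],[0,0,0],0],
  [[0.1,3,0],[0,0,0],0],
  [[0,2.8,0],[0,0,0],0],
  [[0,0,0],[0,0,0],0],
  [[0,0,0.6],[0,0,0],0],
])

```text
t: 12.42
eef_pos: [503.0, 220.4, 61.2]
tcp_rot: [-1.564, -0.003, -1.31]
ft_force: [0.1, -0.4, 0.3]
opening: 0.003
```

Request:
apply_moves([
  [[0,0,0.8],[0,0,0],0],
  [[0,0,0.7],[0,0,0],0],
  [[0,0,0.6],[0,0,0],0],
  [[0,0,0.5],[0,0,0],0],
  [[0,0,0],[0,0,0],0],
])

```text
t: 13.05
eef_pos: [531.1, 228.0, 63.8]
tcp_rot: [-1.561, -0.003, -1.31]
ft_force: [-0.2, -0.3, 0.6]
opening: 0.004
```

```bash
python3 -c "
from h import *
kn()"
```

```text
tcp tray [-0.3 82.8] z 63.8 zdir 14.94 ydir [ 0.01 -0.   -1.  ] F [-0.2 -0.3  0.6] t 13.05
scene knob_left 0.7 tray xy [17.7 87.4] z 84.0
scene cover 0.7 tray xy [16. -5.] z 41.6
top knob_right 0.66 tray xy [ 10.4 -82.4] z 77.5
top cover 0.93 tray xy [16.3 -1.5] z 41.4
```

Request:
apply_moves([
  [[0,0.1,0.4],[0,0,0],0],
  [[0,0.1,0.4],[0,0,0],0],
  [[0,0,0],[0,0,0],0],
  [[0,0,-1],[0,0,0],0],
  [[0,-2.4,-0.6],[0,0,0],0],
])

```text
t: 14.08
eef_pos: [518.6, 224.8, 85.1]
tcp_rot: [-1.572, -0.003, -1.31]
ft_force: [-0.0, -0.3, 0.0]
opening: 0.003
```

Request:
apply_moves([
  [[0,-3.4,-0.4],[0,0,0],0],
  [[0,-3.6,0],[0,0,0],0],
  [[0.5,0,0],[0,0,0],0],
  [[4,0,0],[0,0,0],0],
  [[4,0,0],[0,0,0],0],
])

```text
t: 14.7
eef_pos: [534.3, 141.2, 156.8]
tcp_rot: [-1.57, -0.003, -1.306]
ft_force: [0.4, -0.2, -0.1]
opening: 0.002
```

Request:
apply_moves([
  [[4,0,0],[0,0,0],0],
  [[4,0,0],[0,0,0],0],
  [[0,0,0],[0,0,0],0],
  [[0,0,0],[0,0,0],0],
  [[0,0,0],[0,0,0],0],
])

```text
t: 15.32
eef_pos: [553.2, 59.9, 152.4]
tcp_rot: [-1.576, -0.001, -1.308]
ft_force: [1.1, 0.3, 0.4]
opening: 0.002
```

```bash
python3 -c "
from h import *
kn()"
```

```text
tcp tray [-21.2 -85.4] z 152.4 zdir 15.05 ydir [-0.005 -0.003 -1.   ] F [1.1 0.3 0.4] t 15.32
scene knob_left 0.95 tray xy [24.9 87.8] z 86.2
scene knob_right 0.68 tray xy [  9.6 -80.5] z 81.3
scene cover 0.59 tray xy [19.6 -2. ] z 41.9
top knob_left 0.68 tray xy [19.3 82.8] z 78.4
top cover 0.97 tray xy [18.6 -3.4] z 40.2
```

Request:
apply_moves([
  [[0,3.1,0],[0,0,0],0],
  [[0,3.1,0],[0,0,0],0],
  [[0,2.9,0],[0,0,0],0],
  [[0,0,0],[0,0,0],0],
  [[0,0,0.6],[0,0,0],0],
])

```text
t: 16.35
eef_pos: [560.4, 61.0, 61.4]
tcp_rot: [-1.572, -0.003, -1.308]
ft_force: [0.3, -0.2, 0.7]
opening: 0.004
```

Request:
apply_moves([
  [[0,0,0.8],[0,0,0],0],
  [[0,0,0.7],[0,0,0],0],
  [[0,0,0.6],[0,0,0],0],
  [[0,0,0.6],[0,0,0],0],
  [[0,0,0],[0,0,0],0],
])

```text
t: 16.98
eef_pos: [589.7, 68.7, 63.9]
tcp_rot: [-1.569, -0.004, -1.308]
ft_force: [-0.1, -0.0, 0.7]
opening: 0.005
```

```bash
python3 -c "
from h import *
kn()"
```

```text
tcp tray [ 16.4 -86.1] z 63.9 zdir 15.05 ydir [ 0.003 -0.003 -1.   ] F [-0.1 -0.   0.7] t 16.98
scene knob_left 0.9 tray xy [26.8 85.5] z 85.1
scene knob_right 0.98 tray xy [ 34.9 -80.6] z 82.5
scene cover 0.71 tray xy [31.5 -0.3] z 37.8
top knob_left 0.59 tray xy [25.3 83.3] z 80.1
top cover 0.66 tray xy [34.  -0.2] z 38.7
```

Request:
apply_moves([
  [[0,0.1,0.3],[0,0,0],0],
  [[0,0.1,0.3],[0,0,0],0],
  [[0,0,0.2],[0,0,0],0],
  [[0,0,0.1],[0,0,0],0],
  [[0,0,0],[0,0,0],0],
])

```text
t: 18.0
eef_pos: [593.2, 69.9, 62.6]
tcp_rot: [-1.581, -0.002, -1.307]
ft_force: [-1.0, -0.7, 0.6]
opening: 0.004
```

```bash
python3 -c "
from h import *
kn()"
```

```text
tcp tray [ 20.1 -85.9] z 62.6 zdir 15.09 ydir [-0.009 -0.005 -1.   ] F [-1.  -0.7  0.6] t 18.0
scene knob_left 0.59 tray xy [31.6 87.8] z 83.9
scene knob_right 0.96 tray xy [ 39.5 -82.7] z 80.0
scene cover 0.58 tray xy [33.8 -1.6] z 42.2
top knob_left 0.68 tray xy [24.7 87. ] z 77.3
top cover 0.64 tray xy [34.4  2.4] z 42.3
```

Request:
apply_moves([
  [[0,0,-1],[0,0,0],0],
  [[0,-2.4,-0.8],[0,0,0],0],
  [[0,-3.4,-0.2],[0,0,0],0],
  [[0,-3.6,0],[0,0,0],0],
  [[-0.5,-0.3,0],[0,0,0],0],
])

```text
t: 19.02
eef_pos: [571.9, 69.7, 161.3]
tcp_rot: [-1.579, -0.002, -1.308]
ft_force: [-0.2, 0.2, -0.4]
opening: 0.007
```

Request:
apply_moves([
  [[-4,0,0],[0,0,0],0],
  [[-4,0,0],[0,0,0],0],
  [[-4,0,0],[0,0,0],0],
  [[-4,0,0],[0,0,0],0],
  [[0,0,0],[0,0,0],0],
])

```text
t: 19.65
eef_pos: [526.9, 228.6, 157.1]
tcp_rot: [-1.58, -0.001, -1.309]
ft_force: [-0.3, 0.0, -0.4]
opening: 0.003
```

```bash
python3 -c "
from h import *
kn()"
```

```text
tcp tray [-4.2 84.5] z 157.1 zdir 14.97 ydir [-0.009 -0.004 -1.   ] F [-0.3  0.  -0.4] t 19.65
scene knob_left 0.79 tray xy [29.2 86.8] z 84.5
scene knob_right 0.76 tray xy [ 39.7 -78.5] z 79.1
scene cover 0.73 tray xy [38.3 -3.6] z 42.7
top knob_right 0.69 tray xy [ 37.8 -81. ] z 78.2
top cover 0.69 tray xy [38.  -2.2] z 39.4
```

Request:
apply_moves([
  [[0,3.2,0],[0,0,0],0],
  [[0,3.2,0],[0,0,0],0],
  [[0,3,0],[0,0,0],0],
  [[0,0,0],[0,0,0],0],
  [[0,0,0.6],[0,0,0],0],
])

```text
t: 20.68
eef_pos: [535.9, 225.2, 63.6]
tcp_rot: [-1.575, -0.001, -1.317]
ft_force: [0.7, 0.0, -0.0]
opening: 0.006
```

Request:
apply_moves([
  [[0,0,0.6],[0,0,0],0],
  [[0,0,0.5],[0,0,0],0],
  [[0,0,0.4],[0,0,0],0],
  [[0,0,0.4],[0,0,0],0],
  [[0,0,0.3],[0,0,0],0],
])

```text
t: 21.3
eef_pos: [551.6, 229.3, 65.6]
tcp_rot: [-1.592, -0.002, -1.316]
ft_force: [-15.2, -5.8, 11.8]
opening: 0.005
```

```bash
python3 -c "
from h import *
kn()"
```

```text
tcp tray [19.9 78.9] z 65.6 zdir 14.6 ydir [-0.02  -0.007 -1.   ] F [-15.2  -5.8  11.8] t 21.3
scene knob_left 0.71 tray xy [37.3 87. ] z 80.9
scene cover 0.85 tray xy [39.6 -1.5] z 41.7
top knob_right 0.69 tray xy [ 38.7 -82.9] z 79.5
top cover 0.88 tray xy [38.1 -0.6] z 38.5
```

The force has reached about 15 N with the left side at the same TCP x as on the right, so the cover is at its stop. I'll back off, lift and check.

Request:
apply_moves([
  [[0,0,-0.8],[0,0,0],0],
  [[0,0,-1.2],[0,0,0],0],
  [[0,-2.6,-0.4],[0,0,0],0],
  [[0,-4,0],[0,0,0],0],
  [[0,-4,0],[0,0,0],0],
])

```text
t: 22.32
eef_pos: [528.0, 223.4, 173.0]
tcp_rot: [-1.594, -0.002, -1.316]
ft_force: [-1.1, 1.0, 0.4]
opening: 0.007
```

Request:
apply_moves([
  [[-3,-3,-4],[0,0,0],0],
  [[-3,-2,-4],[0,0,0],0],
  [[0,0,0],[0,0,0],0],
  [[0,0,0],[0,0,0],0],
  [[0,0,0],[0,0,0],0],
])

```text
t: 22.95
eef_pos: [435.6, 262.2, 228.9]
tcp_rot: [-1.584, -0.001, -1.317]
ft_force: [0.4, 0.4, 0.0]
opening: 0.006
```

```bash
python3 - <<'E'
from h import *
kn()
for c in ("scene","top"):
    p=read_camera(c); i=p["img"][:,:,::-1]
    cv2.imwrite(f"pics/d_{c}.png",cv2.resize(i[180:400,180:440] if c=="scene" else i[140:320,205:415],(700,590),interpolation=cv2.INTER_CUBIC))
E
```

```text
tcp tray [-84.1 139.9] z 228.9 zdir 14.53 ydir [-0.013 -0.004 -1.   ] F [0.4 0.4 0. ] t 22.95
scene knob_left 0.62 tray xy [38.2 85.9] z 84.2
scene knob_right 0.69 tray xy [ 40.7 -81.1] z 80.4
scene cover 0.83 tray xy [39.1 -0.8] z 39.5
top knob_left 0.94 tray xy [33.1 85.7] z 78.2
top knob_right 0.96 tray xy [ 36.8 -83.4] z 81.5
top cover 0.81 tray xy [38.7  1.6] z 42.5
```

View pics/d_top.png

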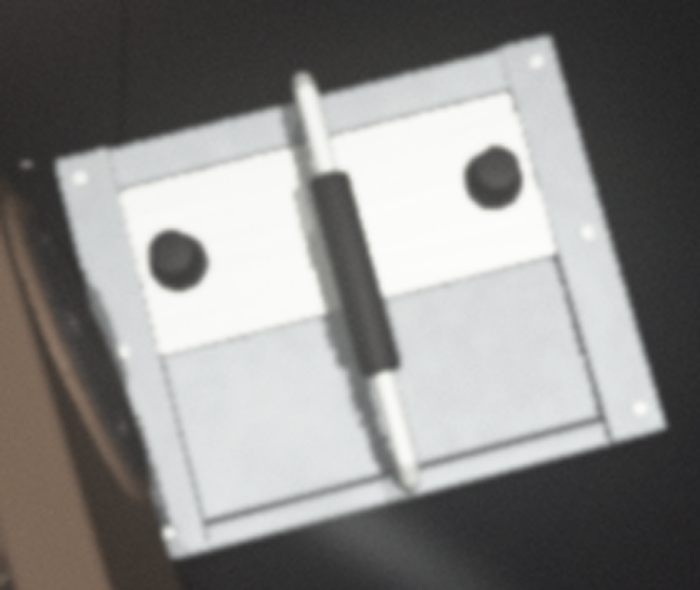

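View pics/d_scene.png

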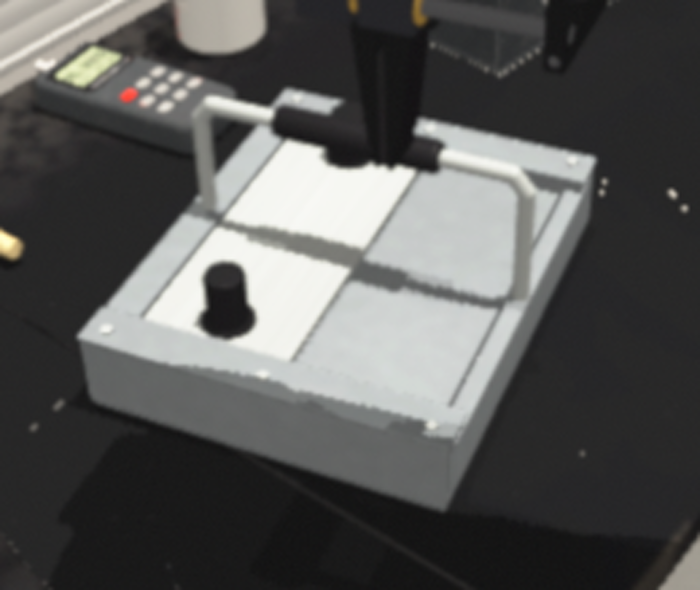

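Both views show the cover flush along the far wall with no gap. In the top crop its far edge runs from (120,190) to (510,95), and the knobs are at (178,260) and (493,177). The weights are hidden and the arm is clear, so I'm handing in.

```bash
python3 -c "
from h import *
env.job_done(); tray()"
```

```text
the job is handed in; nothing more can be done
the job is handed in; nothing more can be done
```

The cover is closed and the job is handed in, at about 23 s of the 61 s allowed; no verdict was reported. I pushed the two knobs in turn, three times each with closed fingers, and the cover never wedged. The last push on the left knob met about 15 N, which I took as the far wall. I then backed off and lifted clear.

**Knob positions (closed is +40 mm, needs over +30 mm):** the left knob read +38 mm from the scene camera and +33 mm from the top camera. The right knob read +41 mm and +37 mm.

**Cover:** it read about +39 mm in x and 40–42 mm in z. The pictures show it square and flush against the far wall, with the weights covered.

**Disagreement:** the two cameras differ by 4–5 mm on the knobs, about the networks' own error. Even the lowest reading is inside the limit.

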